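# Clamp a board in the sloping spring vice

### The job

Clamp the loose drilled board in the sloping spring vice for sanding: push one end of it under the lip of a sprung jaw and on against the spring, lower the other end past the lip of the opposite jaw, then let go so that the springs centre it. It must end lying flat on the ledges of both jaws, under both lips and squarely in the middle of the jaws' width, gripped between the two springs. Do not ram the jaws, and leave the other things on the table where they are.

Things in the scene. Friction and masses are not known exactly. Their poses are not given: they have to be found in the camera images.
- board: the loose board to clamp: brown wood, 160 long (its x) x 52 wide (its y) x 12 mm thick (its z), two screw holes 55 mm either side of the middle, about 0.11 kg. Origin: centre of its underside. Starts flat on the table, clear all round. May go in either way round, either face up.
- vice: spring vice fixed to the table: grey base 285 x 80 x 10 mm, two guide rods (16 mm each side of the middle, 17 mm under the ledges, a tie bar below) rising at 30 degrees towards its +x end, away from the robot, two facing aluminium jaws 50 mm wide, dark stop blocks behind them. Nothing stands beside the board's middle. Origin: on the table, mid width; x along the base.
- vice_middle (a point): fixed point of the vice, 110 mm above its origin, mid width, in the clamping plane (where the ledges are, on which the board's underside will lie); axes: x up the slope (30 degrees), y as the vice's, z square to the plane. The jaw head (both jaws and stop blocks) is clamped on the rods with its middle up to 14 mm up or down the slope from here: not reported, feel for it.
- lower_jaw (a joint): lower jaw (nearer the robot): how far it is pushed back down the slope (m), 0 at rest to 0.021 at its end stop. Spring: 2.5 N to start moving, 450 N/m more, 12 N at the stop. Each jaw has a ledge reaching 22 mm out from its back wall, and a square-edged lip overhanging 5 mm from that wall, underside 16.5, top 21.5 mm above the ledge (nothing can be snapped in from above).
- upper_jaw (a joint): upper jaw, mirror image of the lower: how far it is pushed back up the slope (m), 0 to 0.021, same spring. At rest the two back walls are 150 mm apart, 75 mm each side of the jaw head's middle: the board is 10 mm too long, and a jaw must be pushed back over 15 mm for the board's other end to pass the lip opposite. Clamped, each jaw is held back about 5 mm, the board's middle near the head's.
- offcut: bystander: pine block 45 x 75 x 38 mm, origin at the centre of its underside
- tape_measure: bystander: tape measure 42 x 88 x 62 mm, standing, origin at the centre of its underside

How it is judged:
By the outcome, as a careful person would: the job done as asked, in the order asked, and still so for the second after the job is handed in, with the robot touching nothing.
It also fails if it takes over 56 s, if anything falls off the work surface, if the arm or the gripper's body presses on something with over 40 N, if the wrist force passes 120 N, or if a joint passes its speed limit or range.

### The arm

A 7-joint arm with a two-finger parallel gripper is mounted at the origin on a cart in front of the work surface, level with it; the furniture and walls round the work are solid. World frame = base frame: x ahead of the robot, y to its left, z up, the work surface at z = 0. Lengths are in m, angles in rad, forces in N, time in s.
With the tool pointing down it reaches from about 0.425 to 0.875 m from the base axis. Payload 4.7 kg.
Tool frame: the origin (TCP) lies on the centre line of the jaws, within the pads' length; the fingertips stand 22 mm ahead of it and the grasp point (between the pads) lies 3 mm ahead of it; z points along the fingers, y is the direction in which the jaws open and shut (so a half turn about z gives the same grasp; the last joint's range is limited). The gripper opens to 87 mm and grips with 3 to 60 N. Pads are 19 mm wide; open, the fingers measure 117 mm over their backs; the gripper's body (75 mm by 190 mm) begins 51 mm behind the grasp point.
Start: joints at [1.307, 0.321, -0.07, 1.45, 0.023, 1.371, -0.057], TCP at [0.178, -0.625, 0.245] pointing down, gripper open.
Joint ranges: [-2.86, 2.86], [-0.3, 2.09], [-1.38, 1.24], [0.06, 2.45], [-1.56, 4.7], [0.09, 2.05], [-2.69, 2.69]. Speed limits (rad/s): [2.57, 2.57, 3.14, 3.14, 3.14, 3.14, 3.14].

### API

Orientations are given as a rotation vector (axis times angle).
In Python, from bench import ctrl, imaging, close_job, finder gives the robot as it stands. The module is installed in compiled form; this text tells all that it offers.
- The arm moves only by the shell command python3 -m jog 'ROWS' [FORCE]. ROWS is JSON, a list that holds one entry, the list of rows, each a list of 7 numbers: the shift along the tool's x, y, z in cm, then the turn, a rotation vector about the tool's x, y, z in degrees, then the finger opening in cm, from 0 to 8.7. In form: [[[dx, dy, dz, ax, ay, az, claw], ...]]. A call has 1 to 12 rows; each row shifts and turns the commanded pose from where the row before left it, along the tool's axes as they then stand; what a row does not reach is not made up. A row lasts 1/10 s, in which the tool goes at most 50 mm and 8.59 degrees, less where a joint would pass 70% of its speed; a pose out of reach is approached as far as the arm can. A call is refused whole if a number of a shift passes 5 or a number of a turn 8.59, either way. A call with a gripper value outside its range is refused whole. The fingers move at their own pace and stop on an object; FORCE is the grip in N (left out, the last holds). Time passes only in rows, so rows that do not move let the fingers close. It gives the time, the measured TCP pose, the force and the opening at its end, in the units of the state.
- ctrl.get_state(): the state, without advancing time (a new reading comes with each control period).
- imaging.get_image(name): name is "side" or "top" or "wrist"; returns a dict with "frame" (384x512x3 uint8, red, green, blue), "intrinsics" (3x3 intrinsics, pixels), "pose" (4x4, takes a point from camera to world coordinates). Camera axes: x right, y down, z forward; pixel columns grow to the right and rows downward; lengths in m; the calibration is good to about 2 mm. A picture is of the moment at which its call begins. There is no depth.
- close_job(): hands the job in, once; it reports no verdict.
Trained networks look in the newest picture that a camera, given by its name, has taken for a name from the list of things; names that differ only in an ending like _2 or _b are one class to them, and where a whole thing is asked for, a point or a joint stands for the part that bears it (a point fixed in the world has none). Each returns a list of dicts, best first, with "conf" (0 to 1); they miss things now and then, are a little off and sometimes report something else, mostly with a low value. They report only what shows in the picture. A call takes as long as a camera call.
- finder.trace(label, camera): "region" (384x512 bool, what is visible of it) and "point" ([row, column] as shares, 0 to 1, of the picture: columns of its width, rows of its height, amid what is visible of it).
- finder.spot_point(label, camera): "point" ([row, column] as shares, 0 to 1, of the picture: columns of its width, rows of its height: a listed point, or the origin of a listed thing).
The state is a dict: "time": time; "joint_positions": joint angles; "qd": joint speeds; "joint_torque": joint torques, N m; "position": TCP position; "tool_rot": TCP orientation; "ft_force": force on the tool from outside, world axes, zero at the start; "torque": the same for the moment, N m; "grip_width": opening from 0.0 (shut) to 1.0 (fully open).
Only numpy, scipy, OpenCV 4.12 (cv2) and the standard library are available. Lean on these libraries where they do the work, as an engineer would, in place of code of your own. Each camera call takes 0.05 s, during which the arm holds its last target. There are 200 camera calls.

## Working session

There is one attempt and no reset: what is moved stays moved. The work goes in short steps, Python scripts to look and compute and a shell command to move; the robot and the scene stay as the last step left them, time stands still between calls to the robot, and variables do not carry over. Pictures are saved under pics/ and viewed, about 8 in all and at most 12, crops included, and the job is handed in when it is done.

```bash
mkdir -p pics
cat > h.py <<'E'
import numpy as np, cv2
from scipy.spatial.transform import Rotation as R
from bench import ctrl, imaging, close_job, finder
def ray(im,p):  # p = (row,col) pixels
    K=im['intrinsics'];T=im['pose'];d=T[:3,:3]@np.linalg.solve(K,[p[1],p[0],1.]);return T[:3,3],d
def onz(im,p,z):
    o,d=ray(im,p);return o+d*(z-o[2])/d[2]
def proj(im,P):
    T=im['pose'];c=T[:3,:3].T@(np.asarray(P)-T[:3,3]);q=im['intrinsics']@c;return q[1]/q[2],q[0]/q[2]
def save(im,n): cv2.imwrite('pics/'+n,cv2.cvtColor(im['frame'],cv2.COLOR_RGB2BGR))
E
python3 - <<'E'
from h import *
np.set_printoptions(precision=4,suppress=True)
ims=[]
for c in ('top','side'):
    im=imaging.get_image(c);ims.append(im['frame'])
    print(c,im['pose'][:3].tolist())
    for l in ('board','vice','vice_middle','lower_jaw','upper_jaw','offcut','tape_measure'):
        try:
            for s in finder.spot_point(l,c)[:2]:
                p=np.array(s['point'])*[384,512];print(l,'spot',s['conf'],p,onz(im,p,.11 if 'middle' in l else 0))
            t=finder.trace(l,c)
            if t and c=='top':
                r=t[0]['region'].astype(np.uint8);cs=max(cv2.findContours(r,0,1)[0],key=cv2.contourArea)
                b=cv2.boxPoints(cv2.minAreaRect(cs));print(l,t[0]['conf'],[onz(im,(q[1],q[0]),.012 if l=='board' else 0).round(4).tolist() for q in b])
        except Exception as e: print(l,e)
cv2.imwrite('pics/a.png',cv2.cvtColor(np.vstack(ims),cv2.COLOR_RGB2BGR)[:, :] if 0 else cv2.resize(cv2.cvtColor(np.hstack(ims),cv2.COLOR_RGB2BGR),(800,300)))
s=ctrl.get_state();print(s)
E
```

```text
top [[-0.028184444414513368, -0.9857805834699978, 0.16565711076375894, 0.3240612882661456], [-0.9988029739616758, 0.03440041942988022, 0.03477398953759024, -0.2209839175848238], [-0.039978197787760725, -0.16447872931354807, -0.985570135152767, 0.9502719153892724]]
board spot 0.83 [190.8096 215.808 ] [ 0.4959 -0.0722  0.    ]
board 0.65 [[0.5681, -0.0181, 0.012], [0.5842, -0.0713, 0.012], [0.4283, -0.1201, 0.012], [0.4128, -0.0683, 0.012]]
vice spot 0.97 [166.3104 291.0208] [ 0.5571 -0.2809  0.    ]
vice 0.91 [[0.4269, -0.2339, 0.0], [0.7865, -0.2537, 0.0], [0.7805, -0.3423, 0.0], [0.4226, -0.3174, 0.0]]
vice_middle spot 0.9 [153.1008 299.2128] [ 0.5625 -0.2954  0.11  ]
vice_middle 0.76 [[0.4272, -0.2304, 0.0], [0.7911, -0.2556, 0.0], [0.7836, -0.3454, 0.0], [0.4215, -0.315, 0.0]]
lower_jaw it knows: board, offcut, tape_measure, vice, vice_middle
upper_jaw it knows: board, offcut, tape_measure, vice, vice_middle
offcut spot 0.74 [259.8144 310.6816] [ 0.3028 -0.3214  0.    ]
offcut 0.75 [[0.2746, -0.2778, 0.0], [0.3441, -0.3129, 0.0], [0.3209, -0.3611, 0.0], [0.252, -0.3257, 0.0]]
tape
[... 770 characters left out ...]
ot 0.21 [259.2    223.1808] [ 0.5058 -0.0794  0.    ]
tape_measure spot 0.98 [235.3152 306.2784] [ 0.341  -0.2021  0.    ]
tape_measure spot 0.48 [205.7856 229.376 ] [ 0.5563 -0.2946  0.    ]
{'time': 1.1, 'joint_positions': array([ 1.3071,  0.321 , -0.0701,  1.4505,  0.0226,  1.3708, -0.0569]), 'qd': array([-0.0006,  0.0022,  0.0003, -0.001 ,  0.0012, -0.0002, -0.0014]), 'joint_torque': array([ -0.0007, -49.1108,  -0.4032, -31.2775,  -0.0635,   0.0336,
         0.    ]), 'position': array([ 0.1782, -0.6251,  0.2446]), 'tool_rot': array([ 3.1113,  0.4349, -0.0001]), 'ft_force': array([ 0.2453, -0.1018, -0.3008]), 'torque': array([-0.0007,  0.0023,  0.0171]), 'grip_width': 1.0017364196265086}
```

View pics/a.png

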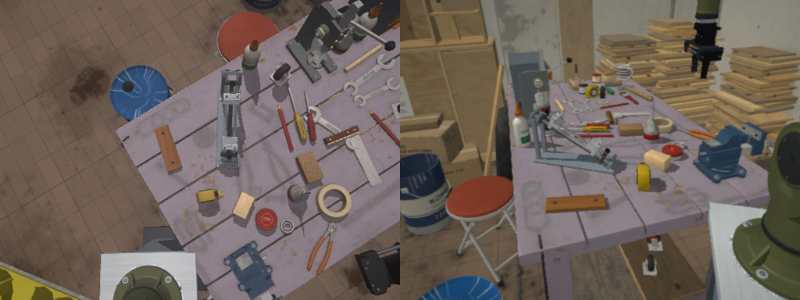

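```bash
python3 -m jog '[[[3.6,-2.1,-1.6,0,0,0,8.7],[3.6,-2.1,-1.6,0,0,0,8.7],[3.6,-2.1,-1.6,0,0,0,8.7],[3.6,-2.1,-1.6,0,0,0,8.7],[3.6,-2.1,-1.6,0,0,0,8.7],[3.6,-2.1,-1.6,0,0,0,8.7],[3.6,-2.1,-1.6,0,0,0,8.7],[3.6,-2.1,-1.6,0,0,0,8.7],[3.6,-2.1,-1.6,0,0,0,8.7],[3.6,-2.1,-1.6,0,0,0,8.7],[3.6,-2.1,-1.6,0,0,0,8.7],[0,0,0,0,0,0,8.7]]]'
python3 - <<'E'
from h import *
np.set_printoptions(precision=4,suppress=True)
im=imaging.get_image('wrist');print(im['pose'],im['intrinsics'])
for l in ('vice','vice_middle','board'):
    for s in finder.spot_point(l,'wrist')[:2]:
        p=np.array(s['point'])*[384,512];print(l,s['conf'],p,onz(im,p,.11 if 'middle' in l else 0))
cv2.imwrite('pics/b.png',cv2.resize(cv2.cvtColor(im['frame'],cv2.COLOR_RGB2BGR),(800,600),interpolation=cv2.INTER_CUBIC))
E
```

```text
time: 2.3
position: [0.5007, -0.2875, 0.4231]
tool_rot: [-3.108, -0.453, -0.01]
ft_force: [0.5, 0.8, 0.5]
grip_width: 0.999
[[ 0.2858 -0.9184 -0.2737  0.5779]
 [-0.9583 -0.2737 -0.0825 -0.2648]
 [ 0.0009  0.2859 -0.9583  0.5636]
 [ 0.      0.      0.      1.    ]] [[314.5264   0.     254.8237]
 [  0.     314.5264 189.7474]
 [  0.       0.       1.    ]]
vice 0.97 [106.4832 265.1136] [ 0.5663 -0.2874  0.    ]
vice_middle 0.65 [114.7008 265.6768] [ 0.5581 -0.2871  0.11  ]
board 0.93 [107.5968 132.5056] [ 0.4988 -0.0676  0.    ]
```

View pics/b.png

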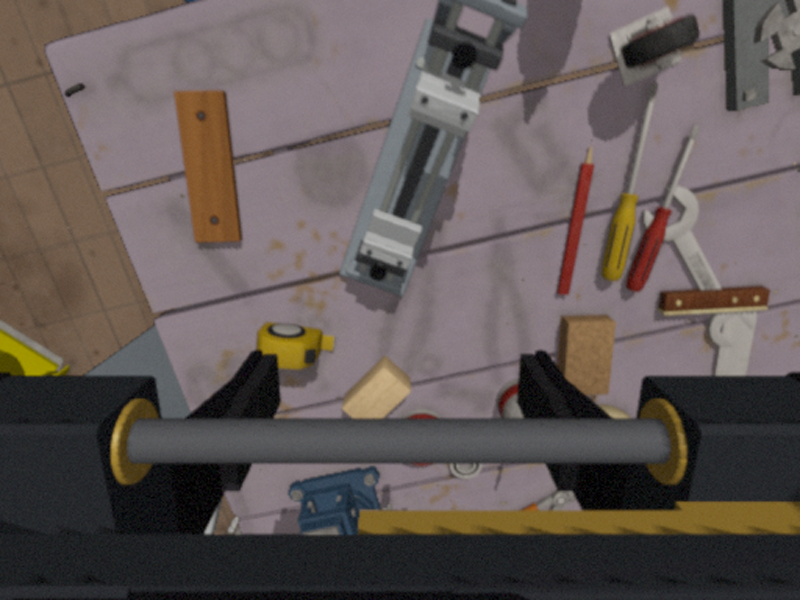

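Run:
```python
from h import *
np.set_printoptions(precision=4,suppress=True)
im=imaging.get_image('wrist')
q=[onz(im,(y*.64,x*.64),.012) for x,y in((176,91),(223,91),(240,241),(195,243))]
print(np.array(q),np.mean(q,0)); d=(q[0]+q[1]-q[2]-q[3])/2;print(np.linalg.norm(d),np.degrees(np.arctan2(d[1],d[0])))
t=finder.trace('board','wrist')[0];c=max(cv2.findContours(t['region'].astype(np.uint8),0,1)[0],key=cv2.contourArea)[:,0]
P=np.array([onz(im,(y,x),.012)[:2] for x,y in c],np.float32);print(t['conf'],cv2.minAreaRect(P))
f=cv2.cvtColor(im['frame'],cv2.COLOR_RGB2BGR)[0:195,210:345]
cv2.imwrite('pics/c.png',cv2.rotate(cv2.resize(f,None,fx=4,fy=4,interpolation=cv2.INTER_CUBIC),cv2.ROTATE_90_CLOCKWISE))
print(ctrl.get_state()['ft_force'],ctrl.get_state()['position'],ctrl.get_state()['tool_rot'])
```

```text
[[ 0.5629 -0.0383  0.012 ]
 [ 0.5761 -0.0851  0.012 ]
 [ 0.4261 -0.1305  0.012 ]
 [ 0.4101 -0.082   0.012 ]] [ 0.4938 -0.084   0.012 ]
0.15784390846170196 16.39318249435985
0.58 ((0.5015143156051636, -0.0716555044054985), (0.16118326783180237, 0.05912609398365021), 18.006258010864258)
[-0.5913 -0.7545 -0.0914] [ 0.4945 -0.2959  0.42  ] [-3.1119 -0.4304  0.002 ]
```

View pics/c.png

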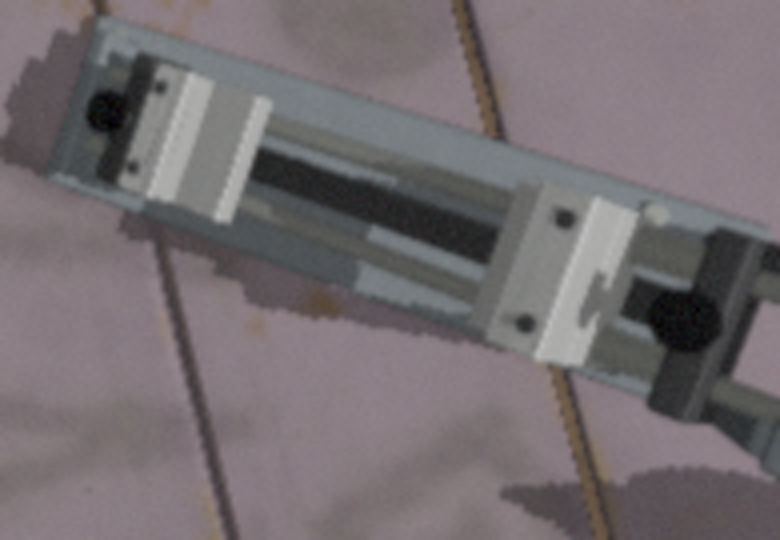

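Run:
```python
from h import *
np.set_printoptions(precision=4,suppress=True)
im=imaging.get_image('wrist')
o=lambda u,v:((779-u)/4,210+v/4)
A=[onz(im,o(*p),.01) for p in((100,15),(765,230),(52,178),(650,395))];print(np.array(A))
for a,b in((0,1),(2,3)): d=A[b]-A[a];print('yaw',np.degrees(np.arctan2(d[1],d[0])))
for s in finder.spot_point('vice_middle','wrist')[:1]: p=np.array(s['point'])*[384,512];print(s['conf'],onz(im,p,.11))
for s in finder.spot_point('vice','wrist')[:1]: p=np.array(s['point'])*[384,512];print(s['conf'],onz(im,p,0))
for psi in(-2,-4,-6):
    r=R.from_euler('zy',[psi,-30],degrees=True).as_matrix();c=np.array([.557,-.29,.11])
    for n,pts in((0,((270,98),(233,222))),(.0215,((600,197),(543,357),(540,182),(485,335))),(.0215,((180,67),(130,185),(210,72),(150,195)))):
        for p in pts:
            a,d=ray(im,o(*p));N=r[:,2];P=a+d*((c-a)@N+n)/(d@N);print(psi,n,p,P,(r.T@(P-c)*1000).round(1))
print(ctrl.get_state()['position'])
```

```text
[[ 0.427  -0.2389  0.01  ]
 [ 0.7063 -0.257   0.01  ]
 [ 0.4254 -0.3153  0.01  ]
 [ 0.6854 -0.3313  0.01  ]]
yaw -3.702756688404366
yaw -3.5276885182025604
0.92 [ 0.5607 -0.2837  0.11  ]
0.95 [ 0.562  -0.2843  0.    ]
-2 0 (270, 98) [ 0.5188 -0.2583  0.0879] [-45.2  30.1   0. ]
-2 0 (233, 222) [ 0.5181 -0.3063  0.0876] [-44.3 -17.8  -0. ]
-2 0.0215 (600, 197) [ 0.6247 -0.2648  0.1739] [89.6 28.4 21.5]
-2 0.0215 (543, 357) [ 0.6229 -0.3128  0.1729] [ 89.3 -19.7  21.5]
-2 0.0215 (540, 182) [ 0.6093 -0.2648  0.165 ] [71.9 27.7 21.5]
-2 0.0215 (485, 335) [ 0.6072 -0.3124  0.1638] [ 71.1 -19.9  21.5]
-2 0.0215 (180, 67) [ 0.4841 -0.2557  0.0927] [-72.9  31.8  21.5]
-2 0.0215 (130, 185) [ 0.4769 -0.3036  0.0886] [-79.5 -16.4  21.5]
-2 0.0215 (210, 72) [ 0.4967 -0.255   0.1   ] [-58.4  32.9  21.5]
-2 0.0215 (150, 195) [ 0.4864 -0.3048  0.0941] [-68.5 -17.2  21.5]
-4 0 (270, 98) [ 0.5188 -0.2583  0.0879] [-46.3  28.5   0. ]
-4 0 (233, 222) [ 0.5181 -0.3063  0.0876] [-43.6 -19.4  -0. ]
-4 0.0215 (600, 197) [ 0.6247 -0.2648  0.1739] [88.6 31.5 21.5]
-4 0.0215 (543, 357) [ 0.6229 -0.3128  0.172
[... 396 characters left out ...]
41] [-67.9 -19.6  21.5]
-6 0 (270, 98) [ 0.5188 -0.2583  0.0879] [-47.2  26.9   0. ]
-6 0 (233, 222) [ 0.5181 -0.3063  0.0876] [-42.9 -20.9   0. ]
-6 0.0215 (600, 197) [ 0.6247 -0.2648  0.1739] [87.4 34.5 21.5]
-6 0.0215 (543, 357) [ 0.6229 -0.3128  0.1729] [ 90.4 -13.4  21.5]
-6 0.0215 (540, 182) [ 0.6093 -0.2648  0.165 ] [69.8 32.7 21.5]
-6 0.0215 (485, 335) [ 0.6072 -0.3124  0.1638] [ 72.3 -14.9  21.5]
-6 0.0215 (180, 67) [ 0.4841 -0.2557  0.0927] [-75.   26.6  21.5]
-6 0.0215 (130, 185) [ 0.4769 -0.3036  0.0886] [-78.2 -21.9  21.5]
-6 0.0215 (210, 72) [ 0.4967 -0.255   0.1   ] [-60.6  28.8  21.5]
-6 0.0215 (150, 195) [ 0.4864 -0.3048  0.0941] [-67.2 -21.9  21.5]
[ 0.4949 -0.2953  0.4202]
```

```bash
python3 -m jog '[[[0.82,-2.68,3.37,0,0,0,8.7],[0.82,-2.68,3.37,0,0,0,8.7],[0.82,-2.68,3.37,0,0,0,8.7],[0.82,-2.68,3.37,0,0,0,8.7],[0.82,-2.68,3.37,0,0,0,8.7],[0.82,-2.68,3.37,0,0,0,8.7],[0.82,-2.68,3.37,0,0,0,8.7],[0.82,-2.68,3.37,0,0,-2,8.7],[0,0,0,0,0,0,8.7],[0,0,0,0,0,0,8.7]]]'
python3 - <<'E'
from h import *
np.set_printoptions(precision=4,suppress=True)
im=imaging.get_image('wrist')
s=finder.spot_point('board','wrist')[0];print(s['conf'],onz(im,np.array(s['point'])*[384,512],0))
t=finder.trace('board','wrist')[0];c=max(cv2.findContours(t['region'].astype(np.uint8),0,1)[0],key=cv2.contourArea)[:,0]
P=np.array([onz(im,(y,x),.012)[:2] for x,y in c],np.float32);print(t['conf'],cv2.minAreaRect(P),c.min(0),c.max(0))
st=ctrl.get_state();print(st['position'],st['tool_rot'],st['ft_force'])
save(im,'d.png')
E
```

```text
time: 3.75
position: [0.4994, -0.0701, 0.1504]
tool_rot: [-3.103, -0.49, 0.002]
ft_force: [0.1, -0.6, 0.1]
grip_width: 1.002
0.78 [ 0.4966 -0.0685  0.    ]
0.68 ((0.5010040998458862, -0.07031114399433136), (0.15890848636627197, 0.05235122889280319), 18.148317337036133) [225  94] [285 261]
[ 0.5009 -0.0718  0.1522] [3.1026 0.4851 0.0032] [ 0.291   0.2225 -0.5723]
```

View pics/d.png

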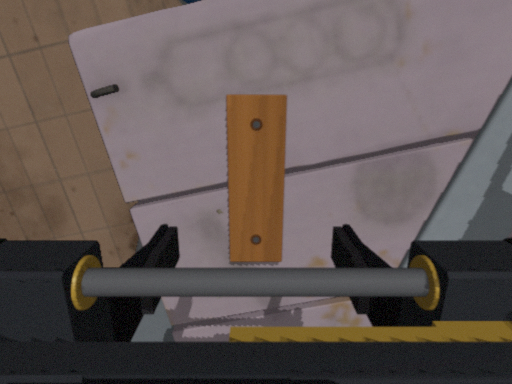

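```bash
python3 -m jog '[[[0.05,-0.05,3.5,0,0,0,8.7],[0,0,3.5,0,0,0,8.7],[0,0,3,0,0,0,8.7],[0,0,1.5,0,0,0,8.7],[0,0,0.8,0,0,0,8.7],[0,0,0.2,0,0,0,8.7],[0,0,0,0,0,0,8.7],[0,0,0,0,0,0,8.7]]]'
python3 -c "
from h import *
for i in range(3):
  imaging.get_image('top');s=ctrl.get_state();print(s['position'],s['tool_rot'],s['ft_force'])"
```

```text
time: 4.7
position: [0.5015, -0.0698, 0.0273]
tool_rot: [3.102, 0.489, 0.004]
ft_force: [-0.4, -0.1, -0.3]
grip_width: 0.999
[ 0.50136862 -0.06978518  0.02717476] [3.1021726  0.48887602 0.00332006] [-0.39167674 -0.48508723  0.12323358]
[ 0.50118169 -0.06976215  0.02700331] [3.10225939e+00 4.88960125e-01 2.84219837e-03] [ 0.07495944 -0.48802406 -0.57568866]
[ 0.50099332 -0.06971562  0.02683894] [3.10232765e+00 4.89112650e-01 2.29874808e-03] [ 0.830178   -0.08165323  0.17036442]
```

```bash
python3 -m jog '[[[0,0,0.2,0,0,0,8.7],[0,0,0,0,0,0,8.7],[0,0,0,0,0,0,8.7],[0,0,0,0,0,0,4.5],[0,0,0,0,0,0,4.5],[0,0,0,0,0,0,4.5],[0,0,0,0,0,0,4.5],[0,0,0,0,0,0,4.5],[0,0,0,0,0,0,4.5],[0,0,0,0,0,0,4.5]]]' 55
python3 -c "
from h import *
for i in range(2):
  imaging.get_image('top');s=ctrl.get_state();print(s['position'],s['tool_rot'],s['ft_force'],s['torque'],s['grip_width']*87)"
```

```text
time: 5.85
position: [0.5003, -0.0696, 0.0239]
tool_rot: [3.103, 0.489, -0.0]
ft_force: [-0.1, -0.9, -0.2]
grip_width: 0.589
[ 0.50032048 -0.06965496  0.02393334] [3.10313197e+00 4.89095512e-01 2.22591621e-05] [ 0.23420546 -1.36907532 -0.47153566] [ 0.01864444 -0.05835255 -0.00462821] 51.46883573221658
[ 0.50032725 -0.06964145  0.02393083] [3.10312482e+00 4.89154467e-01 1.32332865e-05] [0.25152296 1.09723835 1.41358179] [-0.09858218 -0.04859387  0.03020001] 51.17180941061952
```

```bash
cat >> h.py <<'E'
np.set_printoptions(precision=3,suppress=True)
M=np.array([.561,-.285,.11]);PSI=-3.4;V=R.from_euler('zy',[PSI,-30],degrees=True).as_matrix()  # cols U,Y,N
LX,LZ=.0805,.0239
def trot(th): # tool matrix for board tilted th deg with lower end raised
    return (R.from_euler('zy',[PSI,-(30-th)],degrees=True)*R.from_euler('x',180,degrees=True)).as_matrix()
def target(s,n,th,y=0): # upper bottom corner at s,n (mm) in plane frame
    t=trot(th);return M+V@np.array([s,y,n])/1000-t@[LX,0,LZ],t
def state(k=6):
    S=[]
    for i in range(k): 
        imaging.get_image('top');S.append(ctrl.get_state())
    p=np.mean([s['position'] for s in S],0);r=R.from_rotvec([s['tool_rot'] for s in S]).mean().as_matrix()
    return p,r,np.mean([s['ft_force'] for s in S],0),np.mean([s['torque'] for s in S],0),S[-1]['time'],S[-1]['grip_width']*87
def report(goal=None,k=6):
    p,r,f,m,t,g=state(k)
    C=V.T@(p+r@[LX,0,LZ]-M)*1000; L=V.T@(p+r@[LX-.16,0,LZ]-M)*1000
    print('t',round(t,2),'tcp',p,'grip',round(g,1),'\nupper corner s,y,n',C.round(1),'lower',L.round(1),'tilt',np.degrees(np.arcsin(r[2,0])).round(2),'yaw',np.degrees(np.arctan2(r[1,0],r[0,0])).round(2),'roll',np.degrees(np.arcsin(r[2,1])).round(2),'\nF plane',V.T@f,'M plane',V.T@m)
    if goal:
        q,t=target(*goal);print('shift cm tool',r.T@(q-p)*100,'turn deg',np.degrees(R.from_matrix(r.T@t).as_rotvec()))
    return p,r
E
python3 -m jog '[[[0,0,-2,0,0,0,4.5],[0,0,-4,0,0,0,4.5],[0,0,-4.5,0,0,0,4.5],[0,0,-4.5,0,0,0,4.5],[0,0,-4.5,0,0,0,4.5],[0,0,-4.5,0,0,0,4.5],[0,0,0,0,0,0,4.5],[0,0,0,0,0,0,4.5]]]'
python3 -c "
from h import *
report((61,35,12),3)"
```

```text
time: 6.75
position: [0.5006, -0.0695, 0.2647]
tool_rot: [3.102, 0.489, 0.002]
ft_force: [-0.2, 0.5, -1.4]
grip_width: 0.592
t 6.9 tcp [ 0.499 -0.07   0.262] grip 51.0 
upper corner s,y,n [ 62.8 244.4 103.7] lower [-65.8 187.5 180.1] tilt -0.13 yaw 17.92 roll -0.06 
F plane [-0.944 -0.316 -0.972] M plane [-0.     0.005  0.021]
shift cm tool [-5.336 20.805  9.37 ] turn deg [-2.326 18.097 21.135]
```

```bash
python3 -m jog '[[[-1.07,4.16,0,0,0,0,4.5],[-1.07,4.16,0,0,0,0,4.5],[-1.07,4.16,0,0,0,0,4.5],[-1.07,4.16,0,0,0,0,4.5],[-1.07,4.16,0,0,0,0,4.5],[0,0,0,-0.58,4.52,5.28,4.5],[0,0,0,-0.58,4.52,5.28,4.5],[0,0,0,-0.58,4.52,5.28,4.5],[0,0,0,-0.58,4.52,5.28,4.5],[0,0,0,0,0,0,4.5],[0,0,0,0,0,0,4.5],[0,0,0,0,0,0,4.5]]]'
python3 -c "
from h import *
report((61,35,12),4)
a,b=[imaging.get_image(c)['frame'] for c in('side','wrist')]
f=np.hstack([cv2.resize(a[100:290,150:350],(400,380),interpolation=2),cv2.resize(b[:300,100:400],(400,400),interpolation=2)[:380]])
cv2.imwrite('pics/e.png',f[:,:,::-1])
"
```

```text
time: 8.1
position: [0.514, -0.2835, 0.2636]
tool_rot: [-3.092, 0.087, -0.491]
ft_force: [0.3, 1.1, -0.5]
grip_width: 0.591
t 8.3 tcp [ 0.514 -0.284  0.264] grip 51.1 
upper corner s,y,n [110.    3.4 116.6] lower [-46.5   3.3 149.6] tilt 18.05 yaw -3.44 roll -1.05 
F plane [-0.5   -0.311 -1.189] M plane [ 0.002  0.443 -0.012]
shift cm tool [-3.113  0.216  8.99 ] turn deg [-0.044 -0.084  0.133]
```

View pics/e.png

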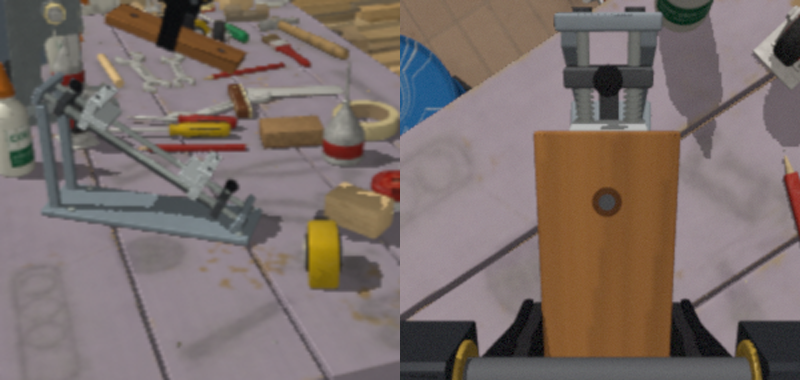

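```bash
sed -i "s/'zy'/'ZY'/g; s/PSI=-3.4/PSI=-3.5/" h.py
python3 -c "
from h import *
report((61,30,12),4)"
```

```text
t 8.6 tcp [ 0.514 -0.284  0.264] grip 51.5 
upper corner s,y,n [109.7  -1.3 117. ] lower [-46.8  -1.2 150. ] tilt 18.08 yaw -3.53 roll -1.04 
F plane [-0.485 -0.027 -1.497] M plane [-0.032  0.466 -0.009]
shift cm tool [-2.966  0.007  9.507] turn deg [-1.084 -0.082 -0.028]
```

```bash
python3 -m jog '[[[-1.0,0,2.2,-1.08,-0.08,0,4.5],[-1.0,0,2.4,0,0,0,4.5],[-0.97,0,2.4,0,0,0,4.5],[0,0,1.5,0,0,0,4.5],[0,0,1.0,0,0,0,4.5],[0,0,0,0,0,0,4.5],[0,0,0,0,0,0,4.5],[0,0,0,0,0,0,4.5]]]'
python3 -c "
from h import *
report((61,10,12),8)
a=imaging.get_image('side')['frame'];im=imaging.get_image('wrist');b=im['frame']
f=np.hstack([cv2.resize(a[120:260,160:300],(400,400),interpolation=2),cv2.resize(b[30:180,180:330],(400,400),interpolation=2)])
cv2.imwrite('pics/f.png',f[:,:,::-1])
"
```

```text
time: 9.4
position: [0.5152, -0.284, 0.1657]
tool_rot: [3.09, -0.096, 0.492]
ft_force: [-0.2, -0.6, -0.8]
grip_width: 0.589
t 9.8 tcp [ 0.515 -0.284  0.165] grip 51.2 
upper corner s,y,n [61.4 -1.7 30.8] lower [-95.2  -1.6  63.9] tilt 18.06 yaw -3.55 roll 0.03 
F plane [-0.798  0.147 -1.076] M plane [ 0.043  0.433 -0.014]
shift cm tool [ 0.396 -0.167  2.032] turn deg [ 0.05  -0.06  -0.044]
```

View pics/f.png

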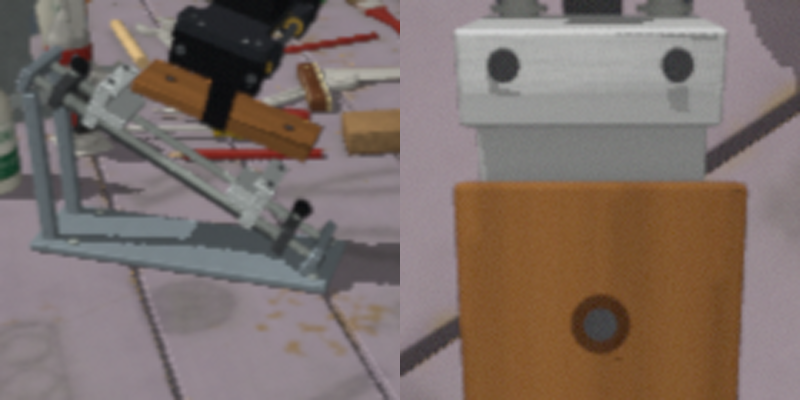

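```bash
python3 -c "
from h import *
im=imaging.get_image('wrist')
def on(r,c,n):
    a,d=ray(im,(30+r*.375,180+(c-400)*.375));N=V[:,2];P=a+d*((M-a)@N+n/1000)/(d@N);return (V.T@(P-M)*1000).round(1)
print('lip lower edge',on(122,590,16.5),on(122,590,21.5),'top face/front edge',on(88,590,21.5),'ledge at board',on(181,591,0))
p,r,*_=state(3)
q=proj(im,p+r@[LX,0,LZ-.012]);print('board top edge predicted crop px',(q[0]-30)/.375,(q[1]-180)/.375+400)
"
```

```text
lip lower edge [67.9  0.3 16.5] [68.7  0.2 21.5] top face/front edge [74.8  0.2 21.5] ledge at board [52.8  0.3  0. ]
board top edge predicted crop px 174.96436801290284 598.9963078438514
```

```bash
python3 -m jog '[[[0.1,-0.17,0.5,0,0,0,4.5],[0.2,0,0.8,0,0,0,4.5],[0.1,0,0.5,0,0,0,4.5],[0,0,0.25,0,0,0,4.5],[0,0,0,0,0,0,4.5],[0,0,0,0,0,0,4.5],[0,0,0,0,0,0,4.5]]]'
python3 -c "
from h import *
report((62,3,12),8)"
```

```text
time: 10.8
position: [0.5249, -0.2827, 0.1464]
tool_rot: [3.092, -0.096, 0.491]
ft_force: [0.3, -0.3, -2.0]
grip_width: 0.59
t 11.2 tcp [ 0.525 -0.283  0.146] grip 51.0 
upper corner s,y,n [60.6  0.1  9.5] lower [-95.9   0.2  42.7] tilt 18.03 yaw -3.55 roll 0.01 
F plane [-0.608  0.164 -1.05 ] M plane [ 0.019  0.44  -0.014]
shift cm tool [0.275 0.017 0.606] turn deg [ 0.026 -0.026 -0.052]
```

```bash
python3 -m jog '[[[0.13,0,0.25,0,0,0,4.5],[0.05,0,0.25,0,0,0,4.5],[0,0,0,0,0,0,4.5],[0,0,0,0,0,0,4.5],[0,0,0,0,0,0,4.5]]]'
python3 -c "
from h import *
report((62,2,12),6)"
python3 -m jog '[[[0.02,0,0.1,0,0,0,4.5],[0.02,0,0.1,0,0,0,4.5],[0,0,0,0,0,0,4.5],[0,0,0,0,0,0,4.5]]]'
python3 -c "
from h import *
report((62,2,12),6)"
```

```text
time: 11.7
position: [0.528, -0.2827, 0.1419]
tool_rot: [3.092, -0.096, 0.49]
ft_force: [0.4, -0.5, -0.2]
grip_width: 0.59
t 12.0 tcp [ 0.528 -0.283  0.142] grip 51.3 
upper corner s,y,n [61.2  0.2  4.1] lower [-95.3   0.3  37.4] tilt 18.02 yaw -3.55 roll -0.0 
F plane [-0.029  0.305 -1.049] M plane [ 0.016  0.45  -0.005]
shift cm tool [0.122 0.024 0.191] turn deg [ 0.015 -0.016 -0.05 ]
time: 12.4
position: [0.5291, -0.2827, 0.1401]
tool_rot: [3.092, -0.096, 0.49]
ft_force: [-0.6, 0.0, -1.6]
grip_width: 0.592
t 12.7 tcp [ 0.529 -0.283  0.14 ] grip 51.3 
upper corner s,y,n [61.2  0.2  2.1] lower [-95.3   0.3  35.3] tilt 18.01 yaw -3.55 roll -0.0 
F plane [-0.853  0.114 -0.964] M plane [ 0.013  0.449 -0.047]
shift cm tool [ 0.084  0.027 -0.013] turn deg [ 0.011 -0.013 -0.049]
```

```bash
for i in 1 2 3; do :; done
python3 -m jog '[[[0.02,0,0.1,0,0,0,4.5],[0,0,0,0,0,0,4.5],[0,0,0,0,0,0,4.5]]]' >/dev/null; python3 -c "
from h import *
report(None,4)"
python3 -m jog '[[[0.02,0,0.1,0,0,0,4.5],[0,0,0,0,0,0,4.5],[0,0,0,0,0,0,4.5]]]'>/dev/null; python3 -c "
from h import *
report(None,4)"
python3 -m jog '[[[0.02,0,0.1,0,0,0,4.5],[0,0,0,0,0,0,4.5],[0,0,0,0,0,0,4.5]]]'>/dev/null; python3 -c "
from h import *
report(None,4)"
```

```text
t 13.2 tcp [ 0.53  -0.283  0.139] grip 51.3 
upper corner s,y,n [61.2  0.1  1.1] lower [-95.3   0.3  34.3] tilt 18.02 yaw -3.56 roll -0.0 
F plane [-0.562  0.117  0.007] M plane [-0.008  0.444  0.018]
t 13.7 tcp [ 0.53  -0.283  0.138] grip 51.1 
upper corner s,y,n [61.   0.1  0.1] lower [-95.5   0.3  33.4] tilt 18.0 yaw -3.56 roll -0.0 
F plane [-1.279 -0.722  2.373] M plane [ 0.015  0.638 -0.01 ]
t 14.2 tcp [ 0.53  -0.283  0.137] grip 51.5 
upper corner s,y,n [60.8  0.1 -0.9] lower [-95.7   0.3  32.4] tilt 17.98 yaw -3.56 roll -0.01 
F plane [-3.204  0.72   5.222] M plane [ 0.07   0.904 -0.007]
```

```bash
python3 -m jog '[[[-0.07,0,-0.31,0,0,0,4.5],[0.3,0,-0.06,0,0,0,4.5],[0.4,0,-0.09,0,0,0,4.5],[0.2,0,-0.04,0,0,0,4.5],[0,0,0,0,0,0,4.5],[0,0,0,0,0,0,4.5],[0,0,0,0,0,0,4.5]]]' >/dev/null; python3 -c "
from h import *
report((80,2.3,12),6)"
```

```text
t 15.2 tcp [ 0.537 -0.283  0.145] grip 51.3 
upper corner s,y,n [70.1  0.2  2.1] lower [-86.4   0.3  35.4] tilt 18.0 yaw -3.56 roll -0.01 
F plane [-0.28  -0.19  -1.106] M plane [ 0.012  0.439 -0.01 ]
shift cm tool [ 0.963  0.024 -0.222] turn deg [ 0.01  -0.003 -0.056]
```

```bash
python3 -m jog '[[[0.15,0,-0.035,0,0,0,4.5],[0.15,0,-0.035,0,0,0,4.5],[0,0,0,0,0,0,4.5],[0,0,0,0,0,0,4.5]]]' >/dev/null; python3 -c "
from h import *
report(None,5)"
python3 -m jog '[[[0.15,0,-0.035,0,0,0,4.5],[0.15,0,-0.035,0,0,0,4.5],[0,0,0,0,0,0,4.5],[0,0,0,0,0,0,4.5]]]' >/dev/null; python3 -c "
from h import *
report(None,5)"
```

```text
t 15.85 tcp [ 0.539 -0.283  0.146] grip 51.1 
upper corner s,y,n [72.6  0.2  2. ] lower [-83.9   0.3  35.5] tilt 17.95 yaw -3.57 roll -0.02 
F plane [-3.346 -0.136 -0.491] M plane [-0.024  1.171 -0.013]
t 16.5 tcp [ 0.542 -0.284  0.148] grip 51.4 
upper corner s,y,n [76.1  0.2  2.2] lower [-80.4   0.3  35.5] tilt 17.98 yaw -3.56 roll -0.01 
F plane [-5.163 -0.563 -0.431] M plane [-0.086  1.514 -0.008]
```

```bash
python3 -m jog '[[[0.25,0,-0.053,0,0,0,4.5],[0.3,0,-0.064,0,0,0,4.5],[0.3,0,-0.064,0,0,0,4.5],[0.3,0,-0.064,0,0,0,4.5],[0.2,0,-0.043,0,0,0,4.5],[0,0,0,0,0,0,4.5],[0,0,0,0,0,0,4.5],[0,0,0,0,0,0,4.5]]]' >/dev/null; python3 -c "
from h import *
report((90.1,2.3,12),6)"
```

```text
t 17.6 tcp [ 0.551 -0.284  0.153] grip 51.2 
upper corner s,y,n [86.7  0.2  1.6] lower [-69.6   0.4  35.7] tilt 17.68 yaw -3.6 roll -0.09 
F plane [-10.09   -0.352   1.449] M plane [-0.091  2.536  0.016]
shift cm tool [ 0.3    0.028 -0.099] turn deg [-0.066  0.324 -0.092]
```

```bash
python3 -m jog '[[[0.2,0,-0.07,0,0.3,0,4.5],[0.2,0,-0.06,0,0,0,4.5],[0,0,0,0,0,0,4.5],[0,0,0,0,0,0,4.5],[0,0,0,0,0,0,4.5]]]' >/dev/null; python3 -c "
from h import *
report((91.3,1.3,6),6)"
```

```text
t 18.4 tcp [ 0.554 -0.284  0.155] grip 51.1 
upper corner s,y,n [89.9  0.2  2. ] lower [-66.6   0.5  35.6] tilt 17.86 yaw -3.61 roll -0.12 
F plane [-11.175  -0.581   1.042] M plane [-0.135  2.863  0.019]
shift cm tool [-0.055  0.033  0.911] turn deg [-0.09   6.139 -0.112]
```

```bash
python3 -m jog '[[[-0.01,0.01,0.3,0,2.05,0,4.5],[-0.01,0.01,0.3,0,2.05,0,4.5],[-0.02,0.01,0.3,0,2.05,0,4.5],[0,0,0,0,0,0,4.5],[0,0,0,0,0,0,4.5],[0,0,0,0,0,0,4.5]]]' >/dev/null; python3 -c "
from h import *
report((92.4,1.0,2),6)
a=imaging.get_image('side')['frame'];b=imaging.get_image('wrist')['frame']
f=np.hstack([cv2.resize(a[120:260,160:300],(400,400),interpolation=2),cv2.resize(b[30:180,180:330],(400,400),interpolation=2)])
cv2.imwrite('pics/g.png',f[:,:,::-1])"
```

```text
t 19.3 tcp [ 0.557 -0.284  0.146] grip 51.2 
upper corner s,y,n [91.8  0.2  1.1] lower [-67.3   0.4  17.8] tilt 24.03 yaw -3.61 roll -0.14 
F plane [-11.889  -0.522   1.869] M plane [-0.078  3.006  0.023]
shift cm tool [-0.089  0.028  0.572] turn deg [-0.105  3.967 -0.1  ]
```

View pics/g.png

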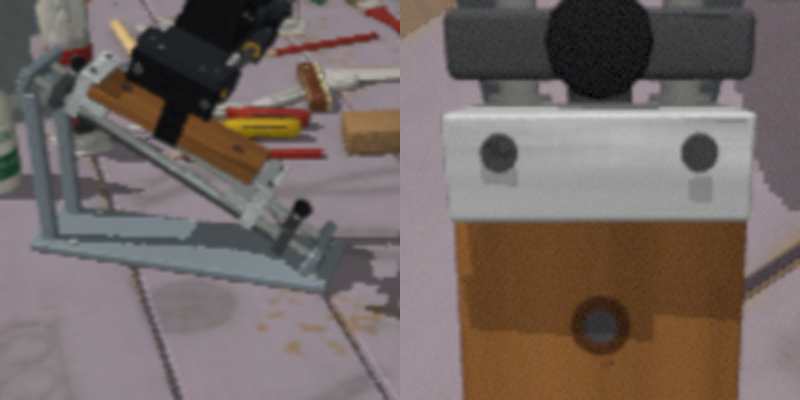

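```bash
python3 -m jog '[[[-0.03,0,0.28,0,2,0,4.5],[-0.03,0,0.28,0,2,0,4.5],[-0.03,0,0.2,0,1.4,0,4.5],[0,0,0,0,0,0,4.5],[0,0,0,0,0,0,4.5],[0,0,0,0,0,0,4.5]]]' >/dev/null; python3 -c "
from h import *
report((92.6,0.8,0),6)"
```

```text
t 20.3 tcp [ 0.559 -0.285  0.139] grip 51.7 
upper corner s,y,n [93.2  0.1  1.1] lower [-66.8   0.4   2.6] tilt 29.46 yaw -3.61 roll -0.13 
F plane [-12.229  -0.419   4.33 ] M plane [-0.035  3.352  0.017]
shift cm tool [-0.078  0.023  0.109] turn deg [-0.097  0.538 -0.092]
```

```bash
python3 -m jog '[[[-0.1,0,0.06,0,0.54,0,4.5],[-0.1,0,0,0,0,0,4.5],[0,0,0,0,0,0,4.5],[0,0,0,0,0,0,4.5]]]' >/dev/null; python3 -c "
from h import *
report((79.6,0.8,0),5)"
```

```text
t 20.95 tcp [ 0.559 -0.285  0.139] grip 51.0 
upper corner s,y,n [93.   0.1  2. ] lower [-67.    0.3   1.7] tilt 30.13 yaw -3.56 roll -0.08 
F plane [-11.183   0.723   6.954] M plane [0.137 3.105 0.042]
shift cm tool [-1.338  0.018  0.102] turn deg [-0.057 -0.134 -0.052]
```

```bash
python3 -m jog '[[[-0.2,0,-0.04,0,0,0,4.5],[-0.2,0,0,0,0,0,4.5],[-0.2,0,0,0,0,0,4.5],[-0.2,0,0,0,0,0,4.5],[-0.2,0,0,0,0,0,4.5],[-0.2,0,0,0,0,0,4.5],[0,0,0,0,0,0,4.5],[0,0,0,0,0,0,4.5],[0,0,0,0,0,0,4.5]]]' >/dev/null; python3 -c "
from h import *
report((79.6,0.8,0),6)
a=imaging.get_image('side')['frame'];b=imaging.get_image('wrist')['frame']
f=np.hstack([cv2.resize(a[120:260,160:300],(400,400),interpolation=2),cv2.resize(b[30:180,180:330],(400,400),interpolation=2)])
cv2.imwrite('pics/i.png',f[:,:,::-1])"
```

```text
t 22.15 tcp [ 0.551 -0.284  0.134] grip 51.3 
upper corner s,y,n [83.8  0.1  2.7] lower [-76.1   0.2   1.6] tilt 30.38 yaw -3.55 roll -0.02 
F plane [-5.166 -0.154 -5.231] M plane [-0.064  1.916  0.031]
shift cm tool [-0.41   0.017  0.135] turn deg [-0.001 -0.383 -0.039]
```

View pics/i.png

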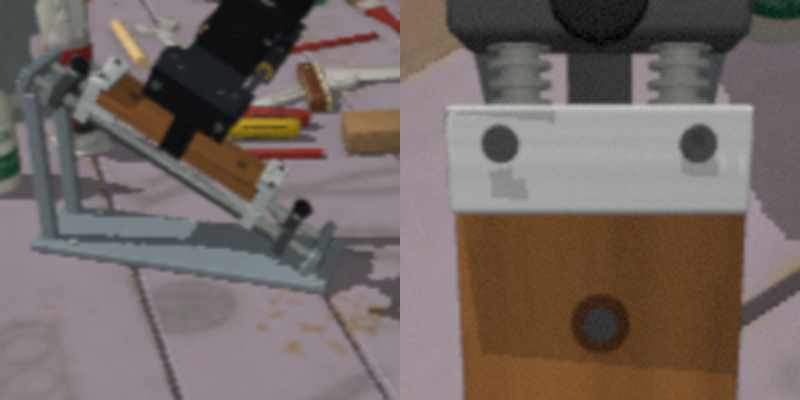

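```bash
python3 -m jog '[[[-0.1,0,0.1,0,-0.38,0,4.5],[-0.1,0,0.03,0,0,0,4.5],[0,0,0,0,0,0,4.5],[0,0,0,0,0,0,4.5],[0,0,0,0,0,0,4.5]]]' >/dev/null; python3 -c "
from h import *
report((79.6,0.8,0),6)"
```

```text
t 23.05 tcp [ 0.551 -0.284  0.134] grip 51.3 
upper corner s,y,n [83.4  0.1  2. ] lower [-76.6   0.1   1.7] tilt 30.12 yaw -3.5 roll 0.03 
F plane [-4.636  2.053  2.633] M plane [0.485 1.717 0.049]
shift cm tool [-0.38   0.012  0.106] turn deg [ 0.038 -0.117 -0.004]
```

```bash
python3 -m jog '[[[-0.1,0,-0.03,0,0,0,4.5],[-0.1,0,0,0,0,0,4.5],[-0.1,0,0,0,0,0,4.5],[0,0,0,0,0,0,4.5],[0,0,0,0,0,0,4.5],[0,0,0,0,0,0,4.5]]]' >/dev/null; python3 -c "
from h import *
report((79.6,1.8,0),6)"
```

```text
t 23.95 tcp [ 0.548 -0.284  0.132] grip 51.3 
upper corner s,y,n [80.1  0.1  2. ] lower [-79.9   0.1   1.7] tilt 30.11 yaw -3.51 roll 0.02 
F plane [-1.171  3.526  5.868] M plane [0.868 0.958 0.056]
shift cm tool [-0.049  0.009  0.004] turn deg [ 0.035 -0.111 -0.013]
```

```bash
python3 -m jog '[[[-0.02,0,-0.08,0,0,0,4.5],[0,0,0,0,0,0,4.5],[0,0,0,0,0,0,4.5],[0,0,0,0,0,0,4.5]]]'; python3 -c "
from h import *
report((79.6,1.8,0),4)"
python3 -m jog '[[[0,0,0,0,0,0,5.4],[0,0,0,0,0,0,5.8],[0,0,0,0,0,0,6.6],[0,0,0,0,0,0,7.6],[0,0,0,0,0,0,7.6],[0,0,0,0,0,0,7.6]]]'; python3 -c "
from h import *
report((79.6,1.8,0),4)"
```

```text
time: 24.35
position: [0.5466, -0.2841, 0.1316]
tool_rot: [3.018, -0.093, 0.81]
ft_force: [1.1, 1.7, -3.1]
grip_width: 0.587
t 24.55 tcp [ 0.547 -0.284  0.132] grip 51.6 
upper corner s,y,n [78.7 -0.   2.1] lower [-81.3   0.1   2. ] tilt 30.03 yaw -3.55 roll -0.01 
F plane [ 0.09   2.235 -3.182] M plane [0.492 0.665 0.09 ]
shift cm tool [0.088 0.005 0.021] turn deg [ 0.015 -0.029 -0.042]
time: 25.15
position: [0.5464, -0.2844, 0.1318]
tool_rot: [3.017, -0.094, 0.81]
ft_force: [-0.6, -0.0, -0.1]
grip_width: 0.857
t 25.35 tcp [ 0.546 -0.284  0.132] grip 75.8 
upper corner s,y,n [78.7 -0.2  2.2] lower [-81.3  -0.1   2.1] tilt 30.03 yaw -3.56 roll 0.0 
F plane [ 0.284 -0.385 -0.268] M plane [ 0.015  0.593 -0.022]
shift cm tool [ 0.092 -0.011  0.035] turn deg [ 0.028 -0.028 -0.048]
```

Released cleanly; retract along the tool axis and look.

```bash
python3 -m jog '[[[0,0,-1,0,0,0,7.6],[0,0,-2,0,0,0,7.6],[0,0,-3,0,0,0,7.6],[0,0,-3,0,0,0,7.6],[0,0,-3,0,0,0,7.6],[0,0,-2,0,0,0,7.6],[0,0,0,0,0,0,7.6],[0,0,0,0,0,0,7.6]]]'; python3 -c "
from h import *
a=imaging.get_image('side')['frame'];b=imaging.get_image('wrist')['frame']
f=np.hstack([cv2.resize(a[120:260,160:300],(400,400),interpolation=2),cv2.resize(b[30:280,150:360],(400,476),interpolation=2)[:400]])
cv2.imwrite('pics/j.png',f[:,:,::-1])
for l in('offcut','tape_measure'):
    im=imaging.get_image('top');print(l,[onz(im,np.array(s['point'])*[384,512],0) for s in finder.spot_point(l,'top')[:1]])"
```

```text
time: 26.15
position: [0.4764, -0.2798, 0.2532]
tool_rot: [3.016, -0.093, 0.81]
ft_force: [0.0, -0.3, 0.5]
grip_width: 0.87
offcut []
tape_measure [array([ 0.331, -0.219,  0.   ])]
```

View pics/j.png

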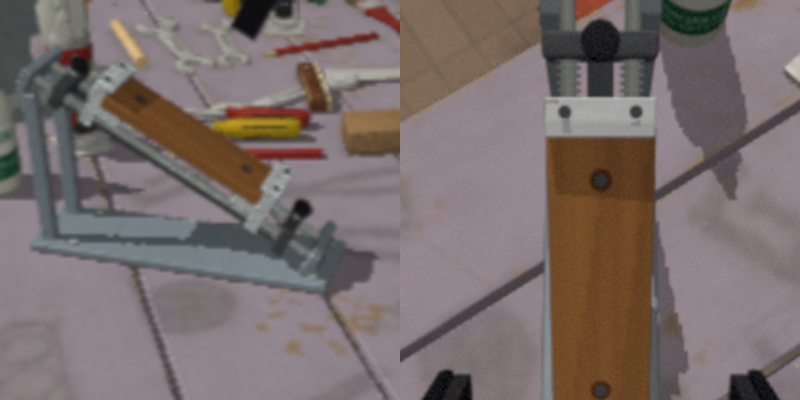

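```bash
python3 -m jog '[[[-3,0,-3,0,-4,0,7.6],[-3,0,-3,0,-4,0,7.6],[-2,0,-3,0,-4,0,7.6],[0,0,0,0,0,0,7.6],[0,0,0,0,0,0,7.6],[0,0,0,0,0,0,7.6]]]'; python3 -c "
from h import *
a=imaging.get_image('side')['frame'];b=imaging.get_image('wrist')['frame']
f=np.hstack([cv2.resize(a[125:215,175:275],(400,360),interpolation=2),cv2.resize(b[20:290,180:330],(333,600),interpolation=2)[:360] if 0 else cv2.resize(np.rot90(b[40:300,190:320]),(400,200),interpolation=2)[[i for i in range(200)]+[199]*160]])
cv2.imwrite('pics/k.png',f[:,:,::-1])
im=imaging.get_image('top');print([(s['conf'],onz(im,np.array(s['point'])*[384,512],0)) for s in finder.spot_point('offcut','top')[:2]])"
```

```text
time: 27.05
position: [0.3661, -0.2723, 0.2967]
tool_rot: [3.094, -0.095, 0.49]
ft_force: [-0.1, 0.5, -0.1]
grip_width: 0.872
[]
```

View pics/k.png

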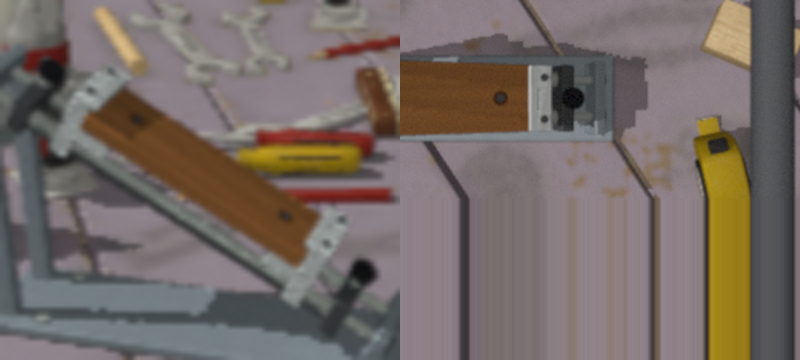

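```bash
python3 -c "
from h import *
print(ctrl.get_state()['time'],close_job())"
```

```text
the job is handed in; nothing more can be done
27.25 None
```

The board is clamped in the vice and the job is handed in at 27.3 s of the 56 s allowed.

I gripped the board across its middle and found the upper ledge by touch. The upper end then went under the upper lip and pushed that jaw back about 18–20 mm, with a spring force of about 11–12 N. I lowered the other end past the lower lip and eased the board down the slope until the two springs balanced. Then I let go and backed the gripper off.

**Last checks:**
- **Seating:** the side and wrist pictures show both ends under their lips and the board flat, as far as they can show.
- **Centring:** the pictures put the board within about 1 mm of the middle of the jaws' width.
- **Grip on letting go:** the force along the slope was close to zero just before release, and the force readings were near their free-hanging values just after.
- **Other things:** the tape measure was found again within a few millimetres of where it started. The network did not find the offcut in the last top pictures. It shows in the final wrist picture, but I did not measure its position, and the arm never went near it.

**Disagreements:** when flat, the board measured about 1 mm higher above the clamping plane than the ledge I had felt. I also saw a passing side force of about 3 N and a downward push of about 7 N while sliding it back. Both were gone after release.

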